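Hang a phone at the light-box mark and hold the shutter half open

TASK

Set the phone up for its light-sensor check: lift the carrier with the phone out of its dock, hook it onto the free part of the upper rail (the bare part to the right of the light box, as the robot sees it), and slide it along the rail until its centre stands at the tongue of the index clamp, then let go of it so that it hangs there. Then slide the light box's sprung shutter by its handle to half open (handle at the long middle mark) and keep holding it there: the program finishes while the gripper is still holding the shutter at half against its spring. Leave the solder reel and the small jar where they stand.

Things in the scene. Friction and masses are not known exactly. Their poses are not given: they have to be found in the camera images.
- carrier_grip (a point): Centre of the carrier's grip: a black upright stem on its top, 20 mm (x) by 12 mm (y), 38 mm of it clear, ending 19 mm above this point. Pinch it along y, from above. The point is 141 mm above the carrier's underside. Axes are the carrier's: y along its plate, z up, the plate on the -x side.
- carrier: Loose aluminium carrier, about 0.23 kg, 152 mm wide (y), 160 mm tall, holding a phone on edge. Origin on the underside, below carrier_seat. Plate with phone at x = -27 to -10 mm, 84 mm tall; two hooks above it. It starts upright in the slot (22 mm deep, loose by 2 mm to each side) of a low black dock fixed to the table: lift it straight up.
- carrier_seat (a point): Point of the carrier where the rail's axis lies once hooked on: 98 mm above the underside, 6 mm to +x of and 43 mm below carrier_grip. Two hooks (inverted V seats 14 mm wide, at y = -28 and +28 mm) drop onto the rail from above, the plate passing in front (-x) of the rail. The gap between front and back legs is x = -10.5 to +11 mm; the back legs reach 20 mm below this point.
- rail_free (a point): Middle of the free part of the upper rail (12 mm diameter, along the rig's y), on its axis, 133 mm above the table. The carrier fits on with its centre 15 mm to -y to 30 mm to +y of this point (posts at -98 and +250 mm). 95 mm below the rail an 8 mm bar, its front 8.5 mm to -x of the rail axis, steadies the hung carrier's foot, which passes 2 mm in front of it.
- rig: The fixed test rig: dark base plate 370 mm long (y), 12 mm thick, the rail on two posts, and behind it (+x) a grey light box 212 mm wide whose front stands 35 mm from the rail axis, top 150 mm above the table. Origin on the table below the rail axis, in front of the middle of the window (60 mm wide); x from rail to box, y along the rail. Rail, box and shutter share these axes.
- rail_mark (a point): The mark: the point on the rail's axis straight in front of the tongue of the small aluminium index clamp on the box's top front edge (18 mm wide, top 161 mm above the table, tongue tip 19 mm to +x of the rail axis), 120 to 160 mm to +y of rail_free. The carrier is at the mark when carrier_seat is here. Axes are the rig's.
- shutter_handle (a point): Centre of the shutter's black handle: an upright block 20 mm (x) by 14 mm (y), 48 mm tall, centre 188 mm above the table, on a 10 mm neck through a slot in the box's top, 65 mm to +x of the rail axis. Pinch it along y from above. It moves along the rig's y only. Axes are the rig's.
- shutter (a joint): Opening of the shutter in m: 0 closed (where its spring returns it), 0.06 fully open; grows as the handle slides to +y of the rig; half open is 0.030. The spring pushes back with 3.3 N at closed, 9.9 N at half, 16.5 N at fully open. Let go, it snaps shut.
- half_mark (a point): Near end of the long middle tick (14 by 2 mm, black, along x) on the box's top, between two short ticks 30 mm to either side (closed at -y, fully open at +y). At half open the handle's centre has the rig y of this tick, 9.5 mm to -x of this point.
- solder_reel: Bystander: solder reel standing on the table, 53 mm wide, 43 mm tall. Origin under its centre.
- flux_jar: Bystander: small round jar, 46 mm wide, 22 mm tall. Origin under its centre.

How it is judged:
By the outcome, as a careful person would: the job done as asked, in the order asked, and still so for the second after the job is handed in, while the arm keeps its last pose, push and grip.
It also fails if it takes over 61 s, if anything falls off the work surface, if the arm or the gripper's body presses on something with over 40 N, if the wrist force passes 120 N, or if a joint passes its speed limit or range.

ROBOT

A 7-joint arm with a two-finger parallel gripper is mounted at the origin on a cart in front of the work surface, level with it; the furniture and walls round the work are solid. World frame = base frame: x ahead of the robot, y to its left, z up, the work surface at z = 0. Lengths are in m, angles in rad, forces in N, time in s.
With the tool pointing down it reaches from about 0.4 to 0.85 m from the base axis. Payload 4.5 kg.
Tool frame: the origin (TCP) lies between the finger pads; the fingertips stand 19 mm ahead of it and the grasp point (between the pads) is the TCP; z points along the fingers, y is the line along which they close (so a half turn about z gives the same grasp; the last joint's range is limited). The gripper opens to 85 mm and grips with 20 to 120 N. Pads are 22 mm wide; open, the fingers measure 114 mm over their backs; the gripper's body (76 mm by 85 mm) begins 54 mm behind the grasp point. The pads swing forward as they close: fully open they stand 13 mm farther back than shut.
Start: joints at [1.382, 0.689, -0.195, 1.565, 0.157, 0.902, -0.215], TCP at [0.138, -0.61, 0.25] pointing down, gripper open.
Joint ranges: [-3.01, 3.01], [-0.46, 2.08], [-1.47, 1.51], [0.13, 2.56], [-1, 4.14], [0.04, 2.09], [-2.66, 2.66]. Speed limits (rad/s): [2.57, 2.57, 3.14, 3.14, 3.14, 3.14, 3.14].

INTERFACE

Orientations are given as [roll, pitch, yaw] about the fixed x, y, z axes, in that order (R = Rz(yaw) Ry(pitch) Rx(roll)).
In Python, from rig import sensors, capture, calibration, robot gives the robot as it stands.
- The arm moves only by the tool step_arm, never from a script. Its argument "steps" is one flat list of numbers, 7 for each row, row after row: the shift along the tool's x, y, z in mm, then the turn, a rotation vector about the tool's x, y, z in degrees, then the closure in counts, from 0 (fully open) to 255 (shut). A call has 1 to 8 rows; each row is the pose to reach, as a shift and turn from the pose commanded when the call began, along the tool's axes at that moment; what a row does not reach only later rows make up. A row lasts 1/12 s, in which the tool goes at most 41.7 mm and 7.16 degrees, less where a joint would pass 70% of its speed; a pose out of reach is approached as far as the arm can. A call with a gripper value outside its range is refused whole. The fingers move at their own pace and stop on an object; "squeeze" is the grip in N (left out, the last holds). Time passes only in rows, so rows that repeat a pose let the fingers close. It gives the time, the measured TCP pose, the force, the opening and the grip force at its end, in the units of the state.
- sensors.get_state(): the state, without advancing time (a new reading comes with each control period).
- capture(name): name is "scene" or "side" or "wrist"; returns (picture, depth): 384x512x3 uint8, blue, green, red; 384x512 float32, m along the optical axis (not along the pixel's ray), 0 where there is no reading.
- calibration(name): a dict with "fx", "fy", "cx", "cy" (pixels), "rvec" (rotation vector, rad) and "tvec" (3), from world to camera coordinates, as OpenCV has them. Camera axes: x right, y down, z forward; pixel columns grow to the right and rows downward; lengths in m; the calibration is good to about 2 mm. A picture is of the moment at which its call begins: read the wrist's pose just before it. calibration takes no time and is no camera call; for the wrist camera it gives the pose at the moment of the call.
- robot.sign_off(): hands the job in; it is judged then, once.
The state is a dict: "t": time; "joint_positions": joint angles; "dq": joint speeds; "effort": joint torques, N m; "eef_pos": TCP position; "ee_rot": TCP orientation; "contact_force": force on the tool from outside, world axes, zero at the start; "wrist_torque": the same for the moment, N m; "grip_width": finger opening in m; "finger_force": force on a finger pad.
Only numpy, scipy, OpenCV 4.12 (cv2) and the standard library are available. Lean on these libraries where they do the work, as an engineer would, in place of code of your own. Each camera call takes 0.05 s, during which the arm holds its last target. There are 200 camera calls.

## Working session

There is one attempt and no reset: what is moved stays moved. The work goes in short steps, Python scripts to look and compute and a tool call to move; the robot and the scene stay as the last step left them, time stands still between calls to the robot, and variables do not carry over. Pictures are saved under pics/ and viewed, at most 10 in all, crops included, and the job is handed in when it is done.

Besides the shell and the picture viewer there is one more tool, called by a JSON object that holds its "api" and its "payload", one argument or row to a line. step_arm: Moves the arm, as the interface text tells. Its arguments: {"type":"object","properties":{"steps":{"type":"array","items":{"type":"number"}},"squeeze":{"type":"number"}},"required":["steps"]}

```bash
ls; mkdir -p pics; cat > h.py <<'E'
import numpy as np, cv2
from rig import sensors, capture, calibration, robot
def cam(n):
    c=calibration(n); R=cv2.Rodrigues(np.array(c["rvec"],float))[0]; t=np.array(c["tvec"],float).ravel(); return c,R,t
def world(d,c,R,t):
    v,u=np.mgrid[0:d.shape[0],0:d.shape[1]]
    P=np.dstack([(u-c["cx"])/c["fx"]*d,(v-c["cy"])/c["fy"]*d,d]); return (P-t)@R
def ray(u,v,z,c,R,t):
    r=R.T@np.array([(u-c["cx"])/c["fx"],(v-c["cy"])/c["fy"],1.]); o=-R.T@t; return o+r*(z-o[2])/r[2]
def proj(p,c,R,t):
    q=R@np.array(p,float)+t; return c["fx"]*q[0]/q[2]+c["cx"],c["fy"]*q[1]/q[2]+c["cy"]
E
python3 - <<'E'
from h import *
s=sensors.get_state(); print(s)
for n in("scene","side"):
    im,d=capture(n); cv2.imwrite(f"pics/{n}.png",im); np.savez(f"{n}.npz",im=im,d=d); c,R,t=cam(n); print(n,c,-R.T@t)
a=cv2.imread("pics/scene.png");b=cv2.imread("pics/side.png")
E
```

```text
pics
{'t': 0.0, 'joint_positions': array([ 1.38180323,  0.69001798, -0.19453286,  1.56638484,  0.15728174,
        0.90249672, -0.21510909]), 'dq': array([ 0.00069455, -0.00034234, -0.00085082, -0.00033761, -0.00145915,
        0.00038968, -0.00077118]), 'effort': array([-2.78468733e-04, -5.39606595e+01, -1.26651954e+00, -1.58545625e+01,
        9.08281276e-03,  9.58448712e-03, -8.72400818e-06]), 'eef_pos': array([ 0.13792157, -0.60893718,  0.24945241]), 'ee_rot': array([-3.13968031e+00,  1.11045758e-04,  2.22876776e-01]), 'contact_force': array([-0.11747131, -0.39771911, -0.57249626]), 'wrist_torque': array([-0.04897558,  0.0449234 , -0.00098703]), 'finger_force': 0.0, 'grip_width': 0.08499169663308655}
scene {'fx': 428.27471483380924, 'fy': 428.27471483380924, 'cx': 258.5004592840517, 'cy': 200.33687176318116, 'rvec': array([ 0.96814586, -2.4040591 ,  1.15282666]), 'tvec': array([0.37573582, 0.37018359, 0.62539589])} [0.1081887  0.44856418 0.67558766]
side {'fx': 429.01545484043737, 'fy': 429.01545484043737, 'cx': 261.2255502058661, 'cy': 190.8717756295113, 'rvec': array([-0.03051046,  2.63097246, -1.71533038]), 'tvec': array([0.55486601, 0.13763239, 0.83298506])} [0.54869186 0.71543538 0.45582073]
```

View pics/scene.png

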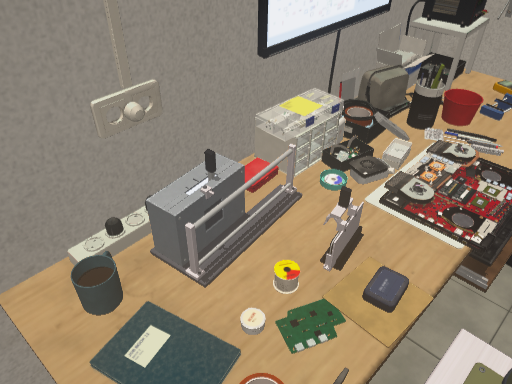

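View pics/side.png

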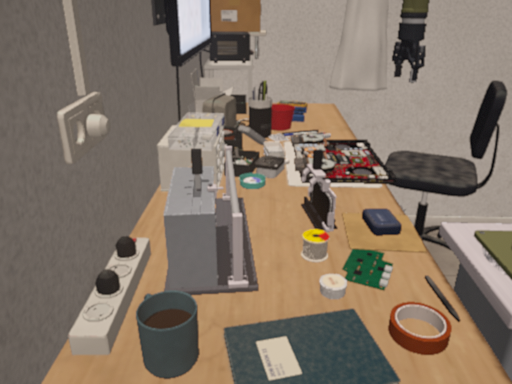

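Scene: the rig is at centre-left, with the handle at about (210,160) and the rail from (190,215) to (293,150). The carrier in its dock is near (343,225), stem at (347,195), the reel at (287,277) and the jar at (253,320). Next I'll look closer with zoomed crops and a depth readout.

```bash
python3 - <<'E'
from h import *
a=np.load("scene.npz");b=np.load("side.npz")
A=cv2.resize(a["im"][140:285,145:375],None,fx=3.4,fy=3.4,interpolation=cv2.INTER_CUBIC)
cv2.imwrite("pics/c1.png",A)
B=cv2.resize(b["im"][140:300,155:350],None,fx=3.7,fy=3.7,interpolation=cv2.INTER_CUBIC)
cv2.imwrite("pics/c2.png",B)
for n,z,pts in(("scene",a,[(210,160),(210,152),(230,175),(185,195),(200,240),(346,190),(343,235),(340,250),(287,270),(253,315)]),("side",b,[(197,160),(196,180),(190,220),(318,160),(318,200),(330,215)])):
    c,R,t=cam(n);W=world(z["d"],c,R,t)
    for u,v in pts: print(n,u,v,z["im"][v,u],W[v,u].round(4))
E
```

```text
scene 210 160 [52 53 56] [ 0.6663 -0.0111  0.1945]
scene 210 152 [58 59 62] [ 0.6707 -0.0161  0.2092]
scene 230 175 [114 116 117] [ 0.6486 -0.0479  0.1476]
scene 185 195 [161 163 163] [0.6648 0.0597 0.1457]
scene 200 240 [84 85 86] [0.634  0.0567 0.0404]
scene 346 190 [58 63 69] [ 0.4347 -0.1589  0.163 ]
scene 343 235 [103 108 119] [ 0.4114 -0.1376  0.0711]
scene 340 250 [102 109 119] [ 0.4108 -0.136   0.0291]
scene 287 270 [47 62 75] [ 0.447  -0.0056  0.0433]
scene 253 315 [135 170 218] [0.4339 0.1033 0.0192]
side 197 160 [47 50 55] [ 0.673  -0.0121  0.1936]
side 196 180 [118 123 129] [ 0.6772 -0.0146  0.1536]
side 190 220 [102 103 107] [0.6666 0.1188 0.1406]
side 318 160 [31 33 36] [ 0.4372 -0.1554  0.1464]
side 318 200 [23 28 36] [ 0.4298 -0.165   0.0473]
side 330 215 [131 134 147] [ 0.413  -0.0876  0.0491]
```

View pics/c1.png

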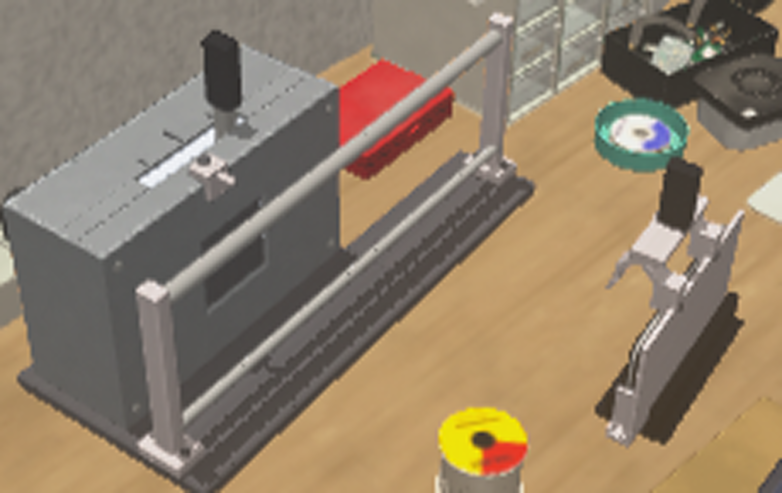

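View pics/c2.png

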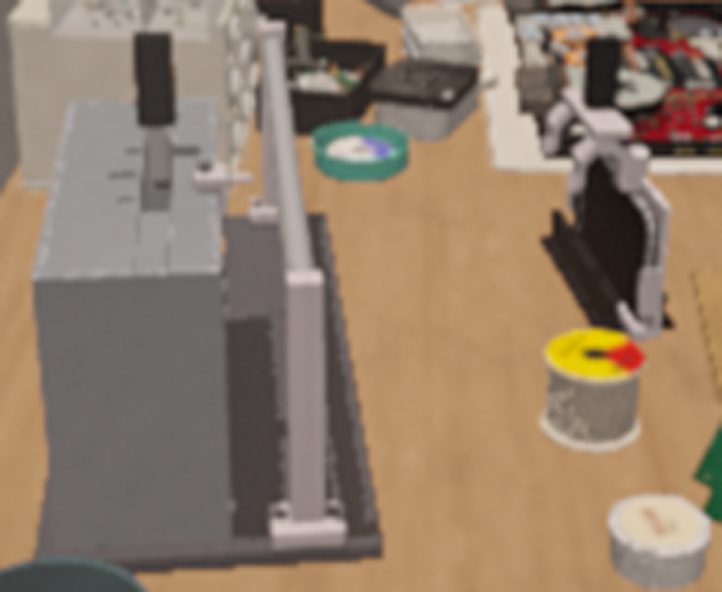

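c1/c2: the clamp is at scene pixel ~(208,190) with its tongue towards the rail, and the short/long ticks lie along the slot. The handle sits at the closed (far) end. The carrier's plate faces the robot side and its stem is on top. Next I'll fit the shapes.

```bash
cat > m.py <<'E'
from h import *
from scipy.optimize import least_squares
D={}
for n in("scene","side"):
    z=np.load(n+".npz");c,R,t=cam(n);D[n]=(world(z["d"],c,R,t),z["im"],z["d"]>0,c,R,t)
for n,(W,im,ok,*_) in D.items():
    x,y,z=W[...,0],W[...,1],W[...,2]
    m=ok&(z>.124)&(z<.145)&(x>.56)&(x<.63)&(y>-.3)&(y<.06)
    P=W[m]
    f=lambda p:(np.hypot((P[:,0]-p[0]-p[1]*(P[:,1]+.1))/np.hypot(1,p[1]),P[:,2]-p[2])-.006)
    r=least_squares(f,[.59,0,.133],loss="soft_l1",f_scale=.001); print(n,"rail",m.sum(),r.x, np.std(f(r.x)))
    r=least_squares(lambda q:f([q[0],q[1],.133]),[.59,0],loss="soft_l1",f_scale=.001); print("  fixed z",r.x)
    m=ok&(z>.165)&(x>.63)&(x<.71)&(y>-.06)&(y<.05)&(z<.23)
    print("handle",m.sum(),np.percentile(W[m],[2,50,98],axis=0).round(4).tolist())
    m=ok&(z>.153)&(z<.163)&(x>.58)&(x<.65)&(y>-.05)&(y<.12)
    print("clamp",m.sum(),np.percentile(W[m],[2,50,98],axis=0).round(4).tolist() if m.sum() else 0)
    m=ok&(z>.140)&(x>.39)&(x<.48)&(y>-.2)&(y<-.11)&(z<.17)
    print("stem",m.sum(),np.percentile(W[m],[2,50,98],axis=0).round(4).tolist(),cv2.minAreaRect((W[m][:,:2]*1000).astype(np.float32)))
    m=ok&(z>.03)&(z<.1)&(x>.36)&(x<.47)&(y>-.26)&(y<-.04)
    P=W[m]; print("plate",m.sum(),np.percentile(P,[2,50,98],axis=0).round(4).tolist(),cv2.minAreaRect((P[:,:2]*1000).astype(np.float32)))
    # box front and posts
    m=ok&(z>.03)&(z<.12)&(x>.56)&(x<.62)&(y>.04)&(y<.16)
    print("nearpost",m.sum(),np.percentile(W[m],[2,50,98],axis=0).round(4).tolist())
E
python3 m.py
```

```text
scene rail 575 [ 0.61290521 -0.12555366  0.13874041] 0.0022765061581828815
  fixed z [ 0.61032747 -0.11983164]
handle 224 [[0.6634, -0.0239, 0.1672], [0.6684, -0.0122, 0.1912], [0.6826, -0.0089, 0.2102]]
clamp 55 [[0.6279, 0.016, 0.1535], [0.6401, 0.0253, 0.1558], [0.6488, 0.0336, 0.1592]]
stem 137 [[0.4265, -0.1676, 0.1405], [0.4351, -0.1576, 0.1562], [0.4456, -0.154, 0.1649]] ((436.3412780761719, -160.16343688964844), (20.188013076782227, 14.123274803161621), 7.796080589294434)
plate 760 [[0.4028, -0.2339, 0.032], [0.4156, -0.1379, 0.0718], [0.4461, -0.0897, 0.0976]] ((437.4945983886719, -160.82025146484375), (46.49894714355469, 152.56529235839844), 10.103500366210938)
nearpost 409 [[0.5836, 0.0453, 0.0323], [0.5883, 0.1106, 0.0619], [0.5986, 0.1151, 0.1183]]
side rail 292 [ 0.61885301 -0.10891993  0.14581085] 0.0019729299029182987
  fixed z [ 0.61960444 -0.12219435]
handle 297 [[0.6648, -0.018, 0.1682], [0.6739, -0.0113, 0.1926], [0.6833, -0.0081, 0.2145]]
clamp 96 [[0.6253, 0.0124, 0.153], [0.6402, 0.0301, 0.1571], [0.6495, 0.098, 0.162]]
stem 138 [[0.4285, -0.1656, 0.1408], [0.4386, -0.1579, 0.156], [0.448, -0.1534, 0.1685]] ((438.1304016113281, -159.6517333984375), (20.35179901123047, 13.286589622497559), 0.09785299003124237)
plate 764 [[0.4043, -0.2245, 0.0313], [0.4226, -0.1301, 0.0656], [0.4627, -0.0899, 0.0976]] ((441.4602966308594, -159.5120849609375), (46.262325286865234, 153.4885711669922), 14.383028030395508)
nearpost 463 [[0.5855, 0.11, 0.0321], [0.5933, 0.1134, 0.0764], [0.6008, 0.1159, 0.1176]]
```

{"api": "step_arm", "payload": {
  "steps": [355,-380,-80,0,0,0,0,355,-380,-80,0,0,0,0,355,-380,-80,0,0,0,0,355,-380,-80,0,0,0,0,355,-380,-80,0,0,0,0,355,-380,-80,0,0,0,0,355,-380,-80,0,0,0,0,355,-380,-80,0,0,0,0]
}}

```text
t: 0.77
eef_pos: [0.3046, -0.3231, 0.3011]
ee_rot: [-3.141, 0.0, 0.223]
contact_force: [1.7, -0.9, 0.5]
grip_width: 0.0854
finger_force: 0.0
```

```bash
python3 - <<'E'
from m import *
print("----")
for n in D:
    W,im,ok,c,R,t=D[n]
    x,y,z=W[...,0],W[...,1],W[...,2]
    # search band: pixels near predicted axis
    L=[]
    for yy in np.arange(-.21,.09,.004):
        p=np.array(proj([.613-.12*(yy+.1),yy,.133],c,R,t)); q=np.array(proj([.613-.12*(yy+.104),yy+.004,.133],c,R,t))
        d=(q-p)/np.linalg.norm(q-p); nn=np.array([-d[1],d[0]])
        s=np.arange(-14,14.01,.5); uv=p+s[:,None]*nn
        ii=np.rint(uv).astype(int); XYZ=W[ii[:,1],ii[:,0]]
        m=(abs(XYZ[:,2]-.133)<.015)&(abs(XYZ[:,0]-(.613-.12*(yy+.1)))<.02)
        if m.sum()>2: L.append(np.r_[ray(*(p+s[m].mean()*nn),.133,c,R,t)[:2],m.sum()*.5])
    L=np.array(L); a=np.polyfit(L[:,1]+.1,L[:,0],1)
    k=abs(np.polyval(a,L[:,1]+.1)-L[:,0])<.004; a=np.polyfit(L[k,1]+.1,L[k,0],1); print(n,len(L),k.sum(),a,np.median(L[:,2]))
E
```

```text
scene rail 575 [ 0.61290521 -0.12555366  0.13874041] 0.0022765061581828815
  fixed z [ 0.61032747 -0.11983164]
handle 224 [[0.6634, -0.0239, 0.1672], [0.6684, -0.0122, 0.1912], [0.6826, -0.0089, 0.2102]]
clamp 55 [[0.6279, 0.016, 0.1535], [0.6401, 0.0253, 0.1558], [0.6488, 0.0336, 0.1592]]
stem 137 [[0.4265, -0.1676, 0.1405], [0.4351, -0.1576, 0.1562], [0.4456, -0.154, 0.1649]] ((436.3412780761719, -160.16343688964844), (20.188013076782227, 14.123274803161621), 7.796080589294434)
plate 760 [[0.4028, -0.2339, 0.032], [0.4156, -0.1379, 0.0718], [0.4461, -0.0897, 0.0976]] ((437.4945983886719, -160.82025146484375), (46.49894714355469, 152.56529235839844), 10.103500366210938)
nearpost 409 [[0.5836, 0.0453, 0.0323], [0.5883, 0.1106, 0.0619], [0.5986, 0.1151, 0.1183]]
side rail 292 [ 0.61885301 -0.10891993  0.14581085] 0.0019729299029182987
  fixed z [ 0.61960444 -0.12219435]
handle 297 [[0.6648, -0.018, 0.1682], [0.6739, -0.0113, 0.1926], [0.6833, -0.0081, 0.2145]]
clamp 96 [[0.6253, 0.0124, 0.153], [0.6402, 0.0301, 0.1571], [0.6495, 0.098, 0.162]]
stem 138 [[0.4285, -0.1656, 0.1408], [0.4386, -0.1579, 0.156], [0.448, -0.1534, 0.1685]] ((438.1304016113281, -159.6517333984375), (20.35179901123047, 13.286589622497559), 0.09785299003124237)
plate 764 [[0.4043, -0.2245, 0.0313], [0.4226, -0.1301, 0.0656], [0.4627, -0.0899, 0.0976]] ((441.4602966308594, -159.5120849609375), (46.262325286865234, 153.4885711669922), 14.383028030395508)
nearpost 463 [[0.5855, 0.11, 0.0321], [0.5933, 0.1134, 0.0764], [0.6008, 0.1159, 0.1176]]
----
scene 75 75 [-0.1256906   0.61757033] 6.0
side 75 75 [-0.13034315  0.61974981] 6.0
```

{"api": "step_arm", "payload": {
  "steps": [129,-138,-29,0,0,0,0,129,-138,-29,0,0,0,0,129,-138,-29,0,0,0,0,129,-138,-29,0,0,0,0,129,-138,-29,0,0,0,0,129,-138,-29,0,0,0,0,129,-138,-29,0,0,0,0]
}}

```text
t: 1.35
eef_pos: [0.4, -0.1608, 0.33]
ee_rot: [3.142, -0.0, 0.227]
contact_force: [-0.2, -0.3, -0.5]
grip_width: 0.0856
finger_force: 0.0
```

```bash
python3 - <<'E'
from h import *
s=sensors.get_state(); c,R,t=cam("wrist"); im,d=capture("wrist"); np.savez("w1.npz",im=im,d=d,R=R,t=t); cv2.imwrite("pics/w1.png",im)
print(s["eef_pos"],s["ee_rot"],-R.T@t,R.T[:,2],c)
W=world(d,c,R,t); print(proj([.437,-.16,.165],c,R,t))
E
```

```text
[ 0.40003694 -0.1607559   0.32998277] [ 3.14159215e+00 -4.50506831e-05  2.26704562e-01] [ 0.47448882 -0.1435851   0.45319325] [-0.2878953  -0.06678568 -0.95533029] {'fx': 298.05446039410737, 'fy': 298.05446039410737, 'cx': 256.701972423811, 'cy': 191.33414809317406, 'rvec': array([-2.26549169,  1.80114   ,  0.27204307]), 'tvec': array([-0.24694   ,  0.27677177,  0.55996291])}
(np.float64(264.4773345431569), np.float64(142.8235290552376))
```

View pics/w1.png

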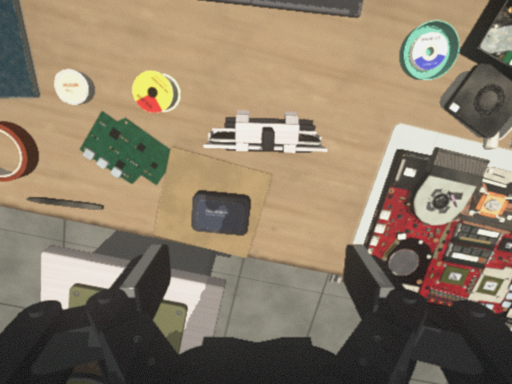

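The wrist view shows the carrier at about (267,135), almost parallel to the image rows. The jar (72,87) and reel (155,92) are clear to the left.

```bash
cat > cr.py <<'E'
from h import *
def carrier(f):
    z=np.load(f);im,d,R,t=z["im"],z["d"],z["R"],z["t"]; c=calibration("wrist");W=world(d,c,R,t)
    roi=np.zeros(d.shape,bool); roi[95:165,195:340]=1
    Z=W[...,2]
    g=im.max(2)
    m=roi&(Z>.15)&(Z<.2); P=W[m]; zt=np.median(P[P[:,2]>np.percentile(P[:,2],50)][:,2])
    print("stem",m.sum(),zt,"px",np.argwhere(m).min(0),np.argwhere(m).max(0),g[m].mean())
    r=cv2.minAreaRect((P[:,:2]*1000).astype(np.float32)); print(r, np.median(P,0))
    m2=roi&(Z>.135)&(Z<.145)
    m=roi&(Z>.08)&(Z<.105); P=W[m]; print("plate",m.sum(),np.percentile(P[:,2],[5,50,95]),cv2.minAreaRect((P[:,:2]*1000).astype(np.float32)))
    q=np.argwhere(m); 
    m=roi&(Z>.11)&(Z<.135); P=W[m]; print("bridge",m.sum(),np.percentile(P[:,2],[5,50,95]),cv2.minAreaRect((P[:,:2]*1000).astype(np.float32)))
    return W,im,roi
if __name__=="__main__":
    W,im,roi=carrier("w1.npz")
    for v in range(120,156,3): print(v,W[v,222:322:12,2].round(3),im[v,222:322:12].max(1))
E
python3 cr.py
```

```text
stem 268 0.1658869622130219 px [129 262] [150 274] 80.59328358208955
((440.3411560058594, -162.7437744140625), (19.42519760131836, 11.66485595703125), 13.237977981567383) [ 0.44117835 -0.16238788  0.16533488]
plate 890 [0.08040433 0.08903608 0.10464631] ((441.60870361328125, -161.86651611328125), (46.03939437866211, 150.64544677734375), 11.31123161315918)
bridge 1149 [0.11327678 0.12151283 0.12293281] ((443.3551330566406, -162.06549072265625), (25.616117477416992, 69.74739837646484), 11.762063980102539)
120 [0.001 0.008 0.109 0.006 0.005 0.006 0.108 0.007 0.001] [194  76 221  76  76  72 223  86 190]
123 [ 0.     0.026  0.121  0.121  0.015  0.008  0.111  0.007 -0.001] [193  85 231 197 163 137 210  71 186]
126 [0.002 0.025 0.122 0.123 0.121 0.122 0.121 0.025 0.001] [192  94 241 241 207 241 241  78 184]
129 [0.015 0.015 0.122 0.121 0.155 0.122 0.122 0.027 0.   ] [237 227 241 241  64 241 241  70 195]
132 [ 0.025  0.021  0.123  0.121  0.166  0.122  0.122  0.015 -0.   ] [ 83 120 241 240  79 239 238 237 192]
135 [0.062 0.056 0.122 0.122 0.166 0.122 0.121 0.037 0.039] [ 57  91 240 240  84 240 240  85 136]
138 [0.081 0.08  0.121 0.123 0.166 0.121 0.122 0.073 0.045] [ 95 103 241 241  79 239 239  66 101]
141 [0.082 0.081 0.122 0.121 0.166 0.121 0.123 0.081 0.078] [220 208 238 243  75 240 241 118  88]
144 [0.082 0.078 0.104 0.08  0.165 0.085 0.121 0.081 0.08 ] [143 100 238  89  73 133 225 155 184]
147 [0.09  0.09  0.104 0.088 0.167 0.089 0.106 0.085 0.08 ] [237 242 241 239  74 171 239 172 136]
150 [-0.001  0.006  0.107  0.006  0.167  0.089  0.104  0.09   0.09 ] [186 117 236 103  74 118 239 228 237]
153 [-0.001 -0.001  0.001 -0.    -0.001  0.     0.001  0.     0.   ] [194 198 193 190 182 167 194 178 191]
```

{"api": "step_arm", "payload": {
  "steps": [39,11,60,0,0,1.4,60,39,11,100,0,0,1.4,80,39,11,130,0,0,1.4,80,39,11,155,0,0,1.4,80,39,11,170,0,0,1.4,80,39,11,183,0,0,1.4,80,39,11,183,0,0,1.4,80]
}}

```text
t: 1.98
eef_pos: [0.4373, -0.1655, 0.1443]
ee_rot: [-3.14, 0.006, 0.195]
contact_force: [-0.1, 0.3, 0.3]
grip_width: 0.0586
finger_force: 0.0
```

{"api": "step_arm", "payload": {
  "squeeze": 60,
  "steps": [0,0,0,0,0,0,255,0,0,0,0,0,0,255,0,0,0,0,0,0,255,0,0,0,0,0,0,255,0,0,0,0,0,0,255,0,0,0,0,0,0,255]
}}

```text
t: 2.48
eef_pos: [0.4403, -0.1642, 0.1475]
ee_rot: [3.141, -0.001, 0.198]
contact_force: [0.3, 0.2, 0.9]
grip_width: 0.0112
finger_force: 60.4
```

{"api": "step_arm", "payload": {
  "steps": [0,0,-8,0,0,0,255,0,0,-20,0,0,0,255,0,0,-35,0,0,0,255,0,0,-55,0,0,0,255,0,0,-75,0,0,0,255,0,0,-90,0,0,0,255,0,0,-90,0,0,0,255]
}}

```text
t: 3.07
eef_pos: [0.4416, -0.1646, 0.2399]
ee_rot: [3.139, -0.005, 0.198]
contact_force: [1.8, -0.1, -3.2]
grip_width: 0.0111
finger_force: 59.9
```

```bash
python3 - <<'E' | sed '1,/----/d'
from m import *
print("----")
c1=lambda u,v:(145+u/3.4-.35,140+v/3.4-.35); c2=lambda u,v:(155+u/3.7-.35,140+v/3.7-.35)
for n,f,L in(("scene",c1,[("npost",152,290,.143),("fpost",502,20,.143),("tongue",235,183,.157),("clamp top",208,160,.161),("tickA",145,163,.15),("tickB",172,135,.15)]),("side",c2,[("npost",305,273,.143),("fpost",270,25,.143),("tongue",250,178,.157),("clamp top",212,172,.161),("tickA",125,199,.15),("tickB",120,175,.15),("tickC",135,150,.15),("tickR",190,150,.15)])):
    for a,u,v,z in L:
        p=f(u,v); print(n,a,ray(*p,z,*D[n][3:])[:2].round(4),"depthpt",D[n][0][int(round(p[1])),int(round(p[0]))].round(4))
E
```

```text
scene npost [0.5929 0.108 ] depthpt [0.5918 0.1096 0.1446]
scene fpost [ 0.6352 -0.2363] depthpt [ 0.6341 -0.2339  0.1433]
scene tongue [0.6169 0.0257] depthpt [0.6227 0.0202 0.1519]
scene clamp top [0.6402 0.0255] depthpt [0.6412 0.0243 0.1591]
scene tickA [0.6758 0.0444] depthpt [0.6781 0.0436 0.1472]
scene tickB [0.6859 0.0152] depthpt [0.6891 0.0134 0.1483]
side npost [0.5939 0.0979] depthpt [0.5935 0.1056 0.1477]
side fpost [ 0.6397 -0.2502] depthpt [ 0.6376 -0.2368  0.1483]
side tongue [0.6246 0.0272] depthpt [0.6255 0.023  0.1547]
side clamp top [0.6421 0.03  ] depthpt [0.6421 0.0292 0.1609]
side tickA [0.6824 0.0382] depthpt [0.6824 0.0414 0.1522]
side tickB [0.6896 0.01  ] depthpt [0.6888 0.015  0.152 ]
side tickC [ 0.6876 -0.0219] depthpt [ 0.6866 -0.0151  0.1532]
side tickR [ 0.66   -0.0231] depthpt [ 0.659  -0.0164  0.1532]
```

{"api": "step_arm", "payload": {
  "steps": [15,-2,0,0,0,1,255,30,-5,0,0,0,2,255,50,-8,0,0,0,3,255,70,-12,0,0,0,4,255,83,-14,0,0,0,4,255,83,-14,0,0,0,4,255,83,-14,0,0,0,4,255]
}}

```text
t: 3.65
eef_pos: [0.5181, -0.1336, 0.2361]
ee_rot: [-3.141, 0.002, 0.13]
contact_force: [-1.0, -0.7, -2.2]
grip_width: 0.0113
finger_force: 59.9
```

```bash
python3 - <<'E'
from h import *
s=sensors.get_state(); c,R,t=cam("wrist"); im,d=capture("wrist"); np.savez("w2.npz",im=im,d=d,R=R,t=t,e=s["eef_pos"]); cv2.imwrite("pics/w2.png",im)
print(s["eef_pos"],s["ee_rot"]); print(proj([.622,-.135,.133],c,R,t),proj([.622,.025,.155],c,R,t))
E
```

```text
[ 0.51805407 -0.1335914   0.23605335] [-3.14114818e+00  2.02716372e-03  1.29677180e-01]
(np.float64(278.11587653341877), np.float64(59.11255545057347)) (np.float64(19.95643756112409), np.float64(17.30572603270619))
```

View pics/w2.png

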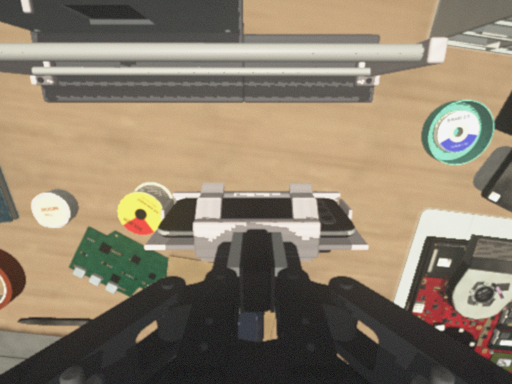

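Rail at rows ~50, right post at (438,50), carrier hooks at (212,195) and (303,195). Carrier and rail look parallel.

```bash
python3 - <<'E'
from h import *
z=np.load("w2.npz");im,d,R,t,e=[z[k] for k in("im","d","R","t","e")];c=calibration("wrist");W=world(d,c,R,t)
L=[]
for u in range(40,425,8):
    m=(abs(W[35:72,u,2]-.133)<.015)&(d[35:72,u]>0)&(im[35:72,u].min(1)>110); v=35+np.flatnonzero(m)
    if len(v)>5: L.append([*ray(u,(v.min()+v.max())/2,.133,c,R,t)[:2],len(v)])
L=np.array(L); a=np.polyfit(L[:,1]+.1,L[:,0],1); print(len(L),a,np.std(np.polyval(a,L[:,1]+.1)-L[:,0]),np.median(L[:,2]))
m=np.zeros(d.shape,bool);m[30:70,415:460]=1; m&=(abs(W[...,2]-.143)<.02)&(d>0)&(W[...,1]<-.215); print("post",cv2.minAreaRect((W[m][:,:2]*1000).astype(np.float32)),np.percentile(W[m],[5,50,95],axis=0).round(4).tolist())
# carrier relative to tcp, rig yaw
yaw=.128; X=np.array([np.cos(yaw),np.sin(yaw)]);Y=np.array([-X[1],X[0]])
m=np.zeros(d.shape,bool);m[170:260,140:370]=1
for lo,hi in((-.03,-.022),(-.045,-.03),(-.06,-.045),(-.08,-.06)):
    k=m&(W[...,2]-e[2]>lo)&(W[...,2]-e[2]<hi); P=W[k]; q=(P[:,:2]-e[:2]); print(lo,hi,k.sum(),np.median(P[:,2])-e[2],np.percentile(q@X,[2,98]).round(4),np.percentile(q@Y,[2,98]).round(4),cv2.minAreaRect((q*1000).astype(np.float32)))
E
```

```text
49 [-0.13091372  0.62242646] 0.0005244963618365581 18.0
post ((639.015380859375, -233.97828674316406), (16.27167320251465, 17.675392150878906), 8.588698387145996) [[0.6316, -0.2413, 0.1335], [0.6386, -0.2332, 0.1444], [0.646, -0.2275, 0.1464]]
-0.03 -0.022 2989 -0.025918511779546904 [-0.0077  0.013 ] [-0.0334  0.0341] ((2.04569673538208, 0.5294456481933594), (22.61674690246582, 70.20956420898438), 7.5444817543029785)
-0.045 -0.03 1206 -0.03863632620861801 [-0.0191  0.0206] [-0.034   0.0347] ((0.5339450836181641, 0.5466537475585938), (40.9739990234375, 70.2856216430664), 7.039700031280518)
-0.06 -0.045 1155 -0.0575776538517144 [-0.0208  0.0231] [-0.0727  0.0736] ((1.3676719665527344, 0.3964385986328125), (45.21820831298828, 151.9447784423828), 7.311356067657471)
-0.08 -0.06 1988 -0.06699455156995715 [-0.0178  0.0242] [-0.0725  0.0735] ((3.1479225158691406, 1.0299911499023438), (42.995216369628906, 151.6075897216797), 7.430830001831055)
```

{"api": "step_arm", "payload": {
  "steps": [20,2,0,0,0,0,255,45,5,0,0,0,0,255,70,8,0,0,0,0,255,90,11,0,0,0,0,255,101,12,0,0,0,0,255,101,12,0,0,0,0,255,101,12,0,0,0,0,255]
}}

```text
t: 4.28
eef_pos: [0.6188, -0.1336, 0.2362]
ee_rot: [-3.142, 0.003, 0.128]
contact_force: [-0.1, -0.1, -2.9]
grip_width: 0.011
finger_force: 59.9
```

```bash
python3 - <<'E'
from h import *
out=[]
s=sensors.get_state(); print(s["eef_pos"],s["ee_rot"])
for n in("scene","side"):
    im,d=capture(n); np.savez(n+"2.npz",im=im,d=d); c,R,t=cam(n)
    u,v=map(int,proj([.622,-.13,.15],c,R,t)); v=max(v,70);u=max(u,75)
    out.append(cv2.resize(im[v-70:v+70,u-75:u+75],None,fx=2.6,fy=2.6,interpolation=cv2.INTER_CUBIC)); print(n,u,v)
cv2.imwrite("pics/chk1.png",np.hstack(out))
E
```

```text
[ 0.61877818 -0.13363634  0.23616997] [-3.14155713e+00  2.89612774e-03  1.27769340e-01]
scene 265 163
side 230 161
```

View pics/chk1.png

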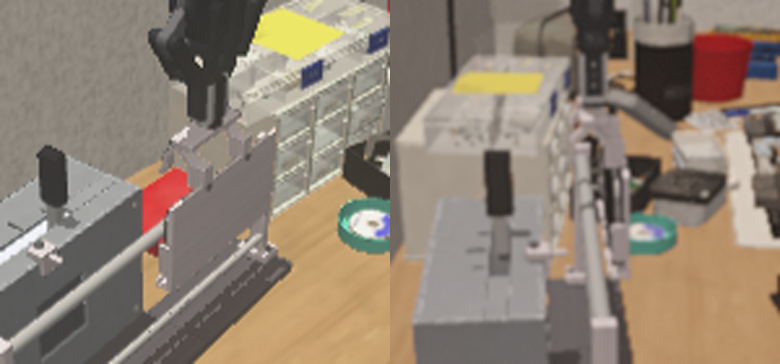

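The carrier is above the free part of the rail, with the plate in front of the rail and the back legs behind it. Lowering.

{"api": "step_arm", "payload": {
  "steps": [0,0,10,0,0,0,255,0,0,20,0,0,0,255,0,0,30,0,0,0,255,0,0,40,0,0,0,255,0,0,48,0,0,0,255,0,0,48,0,0,0,255]
}}

```text
t: 4.88
eef_pos: [0.6187, -0.1327, 0.1863]
ee_rot: [-3.14, 0.005, 0.129]
contact_force: [-0.3, 0.2, -2.6]
grip_width: 0.0113
finger_force: 59.8
```

{"api": "step_arm", "payload": {
  "steps": [0,0,4,0,0,0,255,0,0,7,0,0,0,255,0,0,9,0,0,0,255,0,0,9,0,0,0,255]
}}

```text
t: 5.22
eef_pos: [0.6203, -0.133, 0.1798]
ee_rot: [3.142, 0.0, 0.129]
contact_force: [0.2, -0.2, -3.2]
grip_width: 0.0111
finger_force: 59.9
```

{"api": "step_arm", "payload": {
  "steps": [0,0,1,0,0,0,255,0,0,2,0,0,0,255,0,0,2,0,0,0,255]
}}

```text
t: 5.47
eef_pos: [0.6204, -0.133, 0.178]
ee_rot: [3.141, -0.0, 0.129]
contact_force: [-0.1, -0.1, -2.4]
grip_width: 0.0113
finger_force: 59.9
```

{"api": "step_arm", "payload": {
  "steps": [0,0,1,0,0,0,255,0,0,1.5,0,0,0,255,0,0,1.5,0,0,0,255]
}}

```text
t: 5.72
eef_pos: [0.6204, -0.133, 0.1766]
ee_rot: [3.141, 0.0, 0.128]
contact_force: [0.8, -0.3, -2.7]
grip_width: 0.0114
finger_force: 60.1
```

{"api": "step_arm", "payload": {
  "steps": [0,0,0.7,0,0,0,255,0,0,1.5,0,0,0,255,0,0,1.5,0,0,0,255]
}}

```text
t: 5.97
eef_pos: [0.6204, -0.133, 0.1763]
ee_rot: [3.141, -0.0, 0.128]
contact_force: [-3.3, 0.3, 7.9]
grip_width: 0.0113
finger_force: 61.5
```

{"api": "step_arm", "payload": {
  "steps": [-0.4,0,-0.9,0,0,0,255,-0.4,-8,-0.9,0,0,0,255,-0.4,-20,-0.9,0,0,0,255,-0.4,-34,-0.9,0,0,0,255,-0.5,-48,-0.9,0,0,0,255,-0.5,-62,-0.9,0,0,0,255,-0.5,-75,-0.9,0,0,0,255,-0.5,-80,-0.9,0,0,0,255]
}}

```text
t: 6.63
eef_pos: [0.6097, -0.0505, 0.1763]
ee_rot: [-3.141, -0.001, 0.132]
contact_force: [-0.0, -4.9, 3.5]
grip_width: 0.0113
finger_force: 60.9
```

```bash
python3 - <<'E'
from h import *
s=sensors.get_state(); print(s["eef_pos"],s["contact_force"],s["wrist_torque"])
c,R,t=cam("wrist"); im,d=capture("wrist"); np.savez("w3.npz",im=im,d=d,R=R,t=t,e=s["eef_pos"]); cv2.imwrite("pics/w3.png",im)
print(proj([.622,.0255,.155],c,R,t))
E
```

```text
[ 0.60965475 -0.05052513  0.17634145] [-0.02788957 -4.93884666  3.47849729] [-1.37018238 -0.30772106 -0.07673006]
(np.float64(114.2219326678441), np.float64(208.71658629778443))
```

View pics/w3.png

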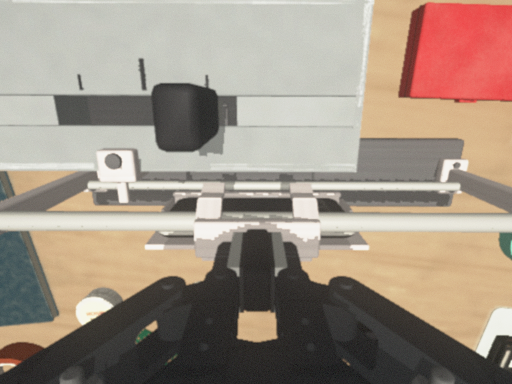

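Hooked on: the carrier straddles the rail. Clamp at (117,165), tongue at (123,192); the long tick is at col ~142, rows 58-90, and the handle at (185,117).

```bash
cat > k.py <<'E'
from h import *
import sys
def go(f,roiT,roiC):
    z=np.load(f);im,d,R,t,e=[z[k] for k in("im","d","R","t","e")];c=calibration("wrist");W=world(d,c,R,t)
    yaw=.130; X=np.array([np.cos(yaw),np.sin(yaw)]);Y=np.array([-X[1],X[0]])
    for n,(r0,r1,a,b),lo in(("tongue",roiT,.14),("clamp",roiC,.154)):
        m=np.zeros(d.shape,bool);m[r0:r1,a:b]=1;m&=(W[...,2]>lo)&(im.min(2)>120)&(d>0)
        zz=np.median(W[m][:,2]); q=W[m][:,:2]-e[:2]
        print(n,m.sum(),"z",zz.round(4),"x",np.percentile(q@X,[3,97]).round(4),"y",np.percentile(q@Y,[2,50,98]).round(4))
        vs,us=np.where(m); print("  cols",us.min(),us.max(),"ray y",[(( ray(u,np.median(vs),zz,c,R,t)[:2]-e[:2])@Y).round(4) for u in(us.min()-.5,us.max()+.5)])
    return W,im,c,R,t,e,X,Y
if __name__=="__main__":
    W,im,c,R,t,e,X,Y=go("w3.npz",(184,201,112,135),(150,181,92,142))
    # ticks: dark on box top, plane z=.15
    g=im.max(2); m=(g<90).astype(np.uint8); m[:,:70]=0
    m[:50]=0;m[92:]=0;m[:,215:]=0
    n,l,st,ce=cv2.connectedComponentsWithStats(m)
    for i in range(1,n):
        if st[i,4]>8: q=ray(*ce[i],.15,c,R,t); print("tick",st[i],ce[i].round(1),q.round(4),((q[:2]-e[:2])@X).round(4),((q[:2]-e[:2])@Y).round(4))
    m=(W[...,2]>.2)&(W[...,2]<.22);m[:,:140]=0;m[:,225:]=0;m[160:]=0; q=W[m]; print("handle top",m.sum(),np.median(q[:,2]),np.percentile((q[:,:2]-e[:2])@X,[3,97]).round(4),np.percentile((q[:,:2]-e[:2])@Y,[3,97]).round(4))
E
python3 k.py
```

```text
tongue 183 z 0.1544 x [0.0266 0.0352] y [0.0662 0.0684 0.0711]
  cols 117 128 ray y [np.float64(0.0717), np.float64(0.0656)]
clamp 1121 z 0.1577 x [0.0384 0.0526] y [0.0601 0.0678 0.0771]
  cols 96 136 ray y [np.float64(0.0784), np.float64(0.0585)]
tick [140  59   5  30  74] [142.3  73.2] [0.6898 0.0142 0.15  ] 0.0879 0.0538
tick [78 76  4 13 17] [79.6 82.2] [0.6819 0.0435 0.15  ] 0.0838 0.0838
tick [153  84  62   8 405] [180.2  87.9] [ 0.6856 -0.0037  0.15  ] 0.0814 0.0366
handle top 3413 0.21117436626449673 [0.0622 0.0801] [0.017  0.0297]
```

{"api": "step_arm", "payload": {
  "steps": [0,-8,-0.3,0,0,0,255,0,-20,-0.3,0,0,0,255,0,-32,-0.3,0,0,0,255,0,-44,-0.3,0,0,0,255,0,-54,-0.3,0,0,0,255,0,-62,-0.3,0,0,0,255,0,-66,-0.3,0,0,0,255,0,-66,-0.3,0,0,0,255]
}}

```text
t: 7.35
eef_pos: [0.6014, 0.0136, 0.1764]
ee_rot: [-3.14, -0.001, 0.13]
contact_force: [0.9, -0.2, 4.3]
grip_width: 0.0111
finger_force: 61.0
```

{"api": "step_arm", "payload": {
  "steps": [0,0,0,0,0,0,255,0,0,0,0,0,0,255,0,0,0,0,0,0,255]
}}

```text
t: 7.6
eef_pos: [0.6013, 0.0135, 0.1763]
ee_rot: [-3.139, -0.001, 0.13]
contact_force: [0.9, 1.9, 4.9]
grip_width: 0.0112
finger_force: 61.0
```

```bash
python3 - <<'E'
from h import *
s=sensors.get_state(); print(s["eef_pos"],s["contact_force"],s["wrist_torque"],s["ee_rot"])
c,R,t=cam("wrist"); im,d=capture("wrist"); np.savez("w4.npz",im=im,d=d,R=R,t=t,e=s["eef_pos"]); cv2.imwrite("pics/w4.png",im)
print(proj([*(np.array([.6008,.0169])+.031*np.array([.99,.13])),.1544],c,R,t))
im,d=capture("scene");c,R,t=cam("scene");cv2.imwrite("pics/s4.png",im)
E
```

```text
[0.60132118 0.01350853 0.17634678] [0.93666243 1.92719336 4.94008265] [ 0.23108839 -0.37987652  0.0333582 ] [-3.13913091e+00 -8.28869055e-04  1.29516547e-01]
(np.float64(250.0900272364403), np.float64(192.49981302949126))
```

View pics/w4.png

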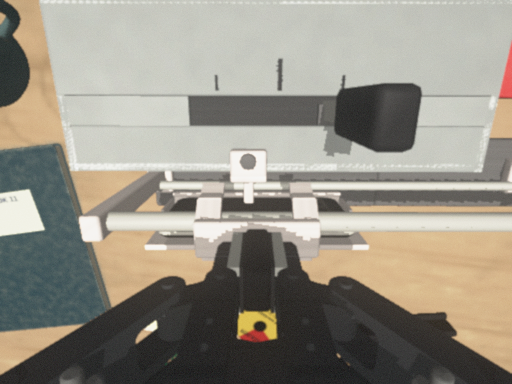

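Clamp and tongue sit at col ~248 and the hooks' centre at col ~258, so a few mm remain. Measuring.

```bash
python3 - <<'E'
from k import *
W,im,c,R,t,e,X,Y=go("w4.npz",(183,203,238,258),(148,181,225,272))
m=np.zeros(W.shape[:2],bool);m[180:262,140:370]=1
for lo,hi in((-.03,-.022),(-.045,-.03),(-.06,-.045),(-.08,-.06)):
    k=m&(W[...,2]-e[2]>lo)&(W[...,2]-e[2]<hi); q=W[k][:,:2]-e[:2]; y=np.percentile(q@Y,[1,99]); print("carrier",lo,y.round(4),y.mean().round(4),cv2.minAreaRect((q*1000).astype(np.float32))[::2])
g=im.max(2)
b=(g[183:203,195:320]>150); 
r=g[196,190:330]; print("row192",g[192,190:330].tolist())
E
```

```text
tongue 197 z 0.1545 x [0.0258 0.0358] y [0.002  0.0045 0.0066]
  cols 244 253 ray y [np.float64(0.0068), np.float64(0.0017)]
clamp 1138 z 0.1577 x [0.0386 0.0528] y [-0.004   0.0043  0.013 ]
  cols 230 266 ray y [np.float64(0.0133), np.float64(-0.0047)]
carrier -0.03 [-0.0339  0.0345] 0.0003 ((13.307957649230957, 1.9357719421386719), 7.539610862731934)
carrier -0.045 [-0.0651  0.0679] 0.0014 ((0.18436622619628906, 1.4375839233398438), 7.139286994934082)
carrier -0.06 [-0.0739  0.0744] 0.0003 ((1.7510910034179688, 0.7913131713867188), 7.675173282623291)
carrier -0.08 [-0.0742  0.0752] 0.0005 ((3.4120969772338867, 0.9748306274414062), 7.404626369476318)
row192 [189, 182, 166, 154, 154, 158, 176, 187, 189, 188, 194, 197, 196, 191, 192, 191, 190, 193, 191, 192, 193, 190, 189, 191, 192, 191, 190, 190, 190, 187, 192, 194, 199, 164, 145, 148, 146, 150, 146, 148, 148, 149, 149, 146, 157, 177, 191, 197, 188, 191, 192, 187, 170, 179, 234, 246, 246, 245, 245, 245, 245, 245, 236, 204, 185, 192, 187, 170, 158, 158, 156, 162, 180, 189, 187, 188, 190, 192, 191, 195, 193, 192, 197, 195, 188, 169, 161, 162, 182, 188, 186, 164, 151, 148, 150, 149, 147, 146, 146, 148, 180, 198, 196, 193, 187, 191, 191, 192, 193, 191, 192, 192, 189, 189, 189, 192, 192, 186, 188, 190, 188, 188, 182, 186, 188, 189, 190, 188, 195, 195, 188, 194, 195, 193, 192, 172, 165, 177, 184, 188]
```

{"api": "step_arm", "payload": {
  "steps": [0,-2,0,0,0,0,255,0,-4,0,0,0,0,255,0,-4,0,0,0,0,255,0,-4,0,0,0,0,255,0,-4,0,0,0,0,255]
}}

```text
t: 8.12
eef_pos: [0.6012, 0.0142, 0.1763]
ee_rot: [3.14, -0.001, 0.127]
contact_force: [3.7, -4.7, 4.4]
grip_width: 0.0113
finger_force: 60.9
```

```bash
python3 - <<'E'
from k import *
s=sensors.get_state(); print(s["eef_pos"],s["contact_force"])
c,R,t=cam("wrist"); im,d=capture("wrist"); np.savez("w5.npz",im=im,d=d,R=R,t=t,e=s["eef_pos"])
W,im,c,R,t,e,X,Y=go("w5.npz",(183,203,243,270),(148,181,235,280))
m=np.zeros(W.shape[:2],bool);m[180:262,140:370]=1
for lo,hi in((-.03,-.022),(-.06,-.045),(-.08,-.06)):
    k=m&(W[...,2]-e[2]>lo)&(W[...,2]-e[2]<hi); q=W[k][:,:2]-e[:2]; y=np.percentile(q@Y,[1,99]); print("carrier",lo,y.round(4),y.mean().round(4))
E
```

```text
[0.60121374 0.01419216 0.17630511] [ 3.65913551 -4.65671239  4.38846501]
tongue 199 z 0.1545 x [0.0259 0.0359] y [0.0013 0.0038 0.0059]
  cols 245 254 ray y [np.float64(0.0061), np.float64(0.001)]
clamp 1013 z 0.1578 x [0.0386 0.0528] y [-0.0051  0.0026  0.0104]
  cols 235 267 ray y [np.float64(0.0107), np.float64(-0.0053)]
carrier -0.03 [-0.0341  0.0344] 0.0002
carrier -0.06 [-0.074   0.0742] 0.0001
carrier -0.08 [-0.0745  0.075 ] 0.0003
```

{"api": "step_arm", "payload": {
  "steps": [0.2,-0.2,-0.7,0,0,0,255,0.2,-0.2,-0.7,0,0,0,255,0.2,-0.2,-0.7,0,0,0,255,0.2,-0.2,-0.7,0,0,0,255]
}}

```text
t: 8.5
eef_pos: [0.6008, 0.0162, 0.1766]
ee_rot: [-3.141, 0.0, 0.129]
contact_force: [4.2, -2.3, -0.4]
grip_width: 0.0112
finger_force: 60.2
```

```bash
cat > w.py <<'E'
from k import *
s=sensors.get_state(); print(s["eef_pos"],s["contact_force"])
c,R,t=cam("wrist"); im,d=capture("wrist"); np.savez("w5.npz",im=im,d=d,R=R,t=t,e=s["eef_pos"])
W,im,c,R,t,e,X,Y=go("w5.npz",(183,203,243,270),(148,181,235,285))
m=np.zeros(W.shape[:2],bool);m[180:262,140:370]=1
for lo,hi in((-.03,-.022),(-.06,-.045),(-.08,-.06)):
    k=m&(W[...,2]-e[2]>lo)&(W[...,2]-e[2]<hi); q=W[k][:,:2]-e[:2]; y=np.percentile(q@Y,[1,99]); print("carrier",lo,y.round(4),y.mean().round(4))
E
python3 w.py
```

```text
[0.6008294  0.01616091 0.17656548] [ 4.18445495 -2.3423886  -0.43308622]
tongue 196 z 0.1545 x [0.0258 0.0358] y [-0.0007  0.0019  0.004 ]
  cols 249 258 ray y [np.float64(0.0042), np.float64(-0.0009)]
clamp 1158 z 0.1577 x [0.0384 0.053 ] y [-0.0069  0.0018  0.0105]
  cols 235 271 ray y [np.float64(0.0108), np.float64(-0.0072)]
carrier -0.03 [-0.034   0.0344] 0.0002
carrier -0.06 [-0.0736  0.0744] 0.0004
carrier -0.08 [-0.0744  0.075 ] 0.0003
```

{"api": "step_arm", "payload": {
  "steps": [0.6,-0.3,-0.1,0,0,0,255,0.6,-0.3,-0.1,0,0,0,255,0.6,-0.3,-0.1,0,0,0,255,0.6,-0.3,-0.1,0,0,0,255]
}}

```text
t: 8.88
eef_pos: [0.6008, 0.0168, 0.1766]
ee_rot: [-3.141, 0.001, 0.129]
contact_force: [2.7, -0.7, -2.2]
grip_width: 0.0113
finger_force: 60.1
```

```bash
python3 w.py
```

```text
[0.60081843 0.01676159 0.17663763] [ 2.67771861 -0.68895794 -2.19711579]
tongue 196 z 0.1545 x [0.0257 0.0357] y [-0.0012  0.0014  0.0035]
  cols 250 259 ray y [np.float64(0.0037), np.float64(-0.0014)]
clamp 1135 z 0.1578 x [0.0385 0.0529] y [-0.0074  0.0013  0.0097]
  cols 236 272 ray y [np.float64(0.0103), np.float64(-0.0077)]
carrier -0.03 [-0.0339  0.0345] 0.0003
carrier -0.06 [-0.0737  0.0744] 0.0003
carrier -0.08 [-0.0743  0.0751] 0.0004
```

{"api": "step_arm", "payload": {
  "steps": [0.3,-1.0,-0.1,0,0,0,255,0.3,-1.0,-0.1,0,0,0,255,0.3,-1.0,0,0,0,0,255,0.3,-1.0,0.3,0,0,0,255,0.3,-1.0,0.3,0,0,0,255]
}}

```text
t: 9.35
eef_pos: [0.6009, 0.0179, 0.1765]
ee_rot: [-3.141, 0.001, 0.129]
contact_force: [-0.1, 0.4, -1.7]
grip_width: 0.0114
finger_force: 60.1
```

```bash
python3 w.py
```

```text
[0.60094608 0.0178645  0.17651433] [-0.07177219  0.36756107 -1.70396246]
tongue 200 z 0.1545 x [0.0258 0.0358] y [-0.0022  0.0001  0.0025]
  cols 252 261 ray y [np.float64(0.0027), np.float64(-0.0024)]
clamp 1113 z 0.1577 x [0.0385 0.0526] y [-0.0084 -0.0001  0.0086]
  cols 239 275 ray y [np.float64(0.0089), np.float64(-0.0091)]
carrier -0.03 [-0.0339  0.0345] 0.0003
carrier -0.06 [-0.074   0.0747] 0.0003
carrier -0.08 [-0.0743  0.0761] 0.0009
```

{"api": "step_arm", "payload": {
  "steps": [0,0,0,0,0,0,200,0,0,0,0,0,0,160,0,0,0,0,0,0,140,0,0,0,0,0,0,140,0,0,0,0,0,0,140]
}}

```text
t: 9.82
eef_pos: [0.6016, 0.0173, 0.1767]
ee_rot: [3.141, -0.0, 0.129]
contact_force: [-0.5, -0.7, -0.3]
grip_width: 0.0388
finger_force: 0.0
```

{"api": "step_arm", "payload": {
  "steps": [0,0,-8,0,0,0,140,0,0,-22,0,0,0,140,0,0,-42,0,0,0,140,0,0,-65,0,0,0,140,0,0,-85,0,0,0,140,0,0,-85,0,0,0,140,0,0,-85,0,0,0,140]
}}

```text
t: 10.4
eef_pos: [0.6023, 0.0174, 0.2634]
ee_rot: [3.141, -0.003, 0.128]
contact_force: [-0.5, 0.4, -0.8]
grip_width: 0.0385
finger_force: 0.0
```

```bash
python3 - <<'E'
from k import *
s=sensors.get_state(); print(s["eef_pos"],s["ee_rot"],s["contact_force"])
c,R,t=cam("wrist"); im,d=capture("wrist"); np.savez("w6.npz",im=im,d=d,R=R,t=t,e=s["eef_pos"]); cv2.imwrite("pics/w6.png",im)
im,d=capture("scene"); cv2.imwrite("pics/s6.png",im)
E
```

```text
[0.60231541 0.01739535 0.26335619] [ 3.14136636 -0.00327315  0.12835669] [-0.47706281  0.37496314 -0.76298187]
```

View pics/w6.png

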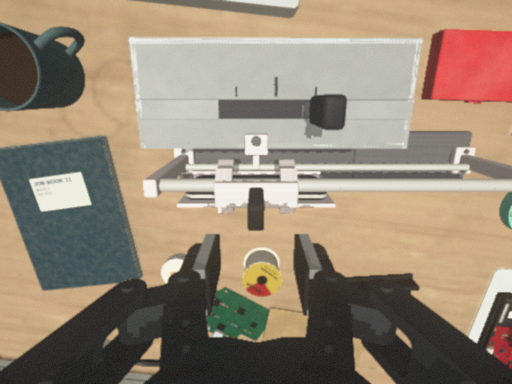

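The carrier hangs with the tongue (256,160) over its centre (hooks at 227 and 286). The handle top is at (327,112) and the long tick at (276,86). Measuring the handle and tick.

```bash
python3 - <<'E'
from k import *
W,im,c,R,t,e,X,Y=go("w6.npz",(155,167,246,266),(134,156,240,272))
m=np.zeros(W.shape[:2],bool);m[150:215,170:340]=1
k=m&(W[...,2]>.14)&(W[...,2]<.155); q=W[k][:,:2]-e[:2]; y=np.percentile(q@Y,[1,99]);x=np.percentile(q@X,[1,99]); print("bridge",k.sum(),x,y,y.mean(),cv2.minAreaRect((q*1000).astype(np.float32)))
k=np.zeros_like(m);k[180:235,240:272]=1;k&=(W[...,2]>.18); q=W[k]; print("stem",np.percentile(q[:,2],[50,95]),np.percentile((q[:,:2]-e[:2])@X,[2,98]),np.percentile((q[:,:2]-e[:2])@Y,[2,98]))
k=(W[...,2]>.205)&(W[...,2]<.22);k[:,:300]=0;k[:,350:]=0;k[135:]=0; q=W[k]
print("handle",k.sum(),np.median(q[:,2]),np.percentile((q[:,:2]-e[:2])@X,[2,98]),np.percentile((q[:,:2]-e[:2])@Y,[2,98]),cv2.minAreaRect((q[:,:2]*1000).astype(np.float32)))
g=im.max(2);b=(g<110).astype(np.uint8);b[:76]=0;b[97:]=0;b[:,:225]=0;b[:,308:]=0
n,l,st,ce=cv2.connectedComponentsWithStats(b)
for i in range(1,n):
    if st[i,4]>4: q=ray(*ce[i],.15,c,R,t);print("tick",st[i],((q[:2]-e[:2])@X).round(4),((q[:2]-e[:2])@Y).round(4))
E
```

```text
tongue 72 z 0.1546 x [0.026  0.0349] y [-0.001   0.0009  0.0029]
  cols 253 258 ray y [np.float64(0.0033), np.float64(-0.0014)]
clamp 493 z 0.1578 x [0.0361 0.0513] y [-0.0079  0.0005  0.009 ]
  cols 244 267 ray y [np.float64(0.0101), np.float64(-0.0083)]
bridge 2080 [-0.01039142  0.03157427] [-0.03335685  0.03514788] 0.000895512111884305 ((12.32142448425293, -1.6947708129882812), (45.62389373779297, 133.59835815429688), 7.330155372619629)
stem [0.1940709  0.19538668] [-0.01145646  0.00775626] [-0.00439721  0.00681396]
handle 870 0.21120535554145692 [0.06039536 0.07877277] [-0.05033767 -0.03723765] ((677.013427734375, -17.43755340576172), (19.56592559814453, 14.394210815429688), 7.164137363433838)
tick [275  78   2  17  21] 0.0859 -0.0144
```

{"api": "step_arm", "payload": {
  "steps": [25,15,0,0,0,0,130,50,32,0,0,0,0,130,69,43,0,0,0,0,130,69.5,44,0,0,0,0,130,69.5,44,15,0,0,0,130,69.5,44,35,0,0,0,130,69.5,44,55,0,0,0,130,69.5,44,72,0,0,0,130]
}}

```text
t: 11.17
eef_pos: [0.6743, -0.0169, 0.1871]
ee_rot: [-3.141, 0.004, 0.129]
contact_force: [0.3, 1.2, 0.1]
grip_width: 0.0425
finger_force: 0.0
```

{"api": "step_arm", "payload": {
  "squeeze": 80,
  "steps": [0,0,1,0,0,0,130,0,0,1,0,0,0,180,0,0,1,0,0,0,255,0,0,1,0,0,0,255,0,0,1,0,0,0,255,0,0,1,0,0,0,255]
}}

```text
t: 11.67
eef_pos: [0.6766, -0.0177, 0.1897]
ee_rot: [3.141, -0.001, 0.128]
contact_force: [0.0, -1.7, 0.3]
grip_width: 0.0129
finger_force: 78.5
```

{"api": "step_arm", "payload": {
  "steps": [0,-4,0,0,0,0,255,0,-9,0,0,0,0,255,0,-14,0,0,0,0,255,0,-19,0,0,0,0,255,0,-24,0,0,0,0,255,0,-28,0,0,0,0,255,0,-30,0,0,0,0,255,0,-30,0,0,0,0,255]
}}

```text
t: 12.33
eef_pos: [0.6731, 0.009, 0.1897]
ee_rot: [3.136, -0.002, 0.126]
contact_force: [1.7, -8.8, 2.9]
grip_width: 0.013
finger_force: 79.0
```

{"api": "step_arm", "payload": {
  "steps": [0,0,0,0,0,0,255,0,0,0,0,0,0,255,0,0,0,0,0,0,255]
}}

```text
t: 12.58
eef_pos: [0.6732, 0.0084, 0.1897]
ee_rot: [3.136, -0.002, 0.126]
contact_force: [1.1, -8.4, 2.9]
grip_width: 0.0135
finger_force: 79.0
```

```bash
cat > f.py <<'E'
from h import *
s=sensors.get_state(); e=s["eef_pos"]; print(e,s["contact_force"],s["grip_width"],s["finger_force"])
yaw=.130; X=np.array([np.cos(yaw),np.sin(yaw)]);Y=np.array([-X[1],X[0]])
print("moved from grasp",((e[:2]-[.6766,-.0177])@Y).round(4))
for n in("wrist","scene","side"):
    c,R,t=cam(n); im,d=capture(n); cv2.imwrite(f"pics/f_{n}.png",im); W=world(d,c,R,t)
    if n=="wrist": np.savez("w7.npz",im=im,d=d,R=R,t=t,e=e)
    u,v=proj([*(e[:2]+.0165*X),.15],c,R,t); print(n,u,v)
E
python3 f.py
```

```text
[0.67318553 0.00839221 0.18967014] [ 1.11968896 -8.4061552   2.92405607] 0.013477101380682347 78.98875594139099
moved from grasp 0.0263
wrist 256.21540186632166 207.08759145209564
scene 195.8445426236658 177.66466756136975
side 187.0762142403163 187.061438769638
```

View pics/f_wrist.png

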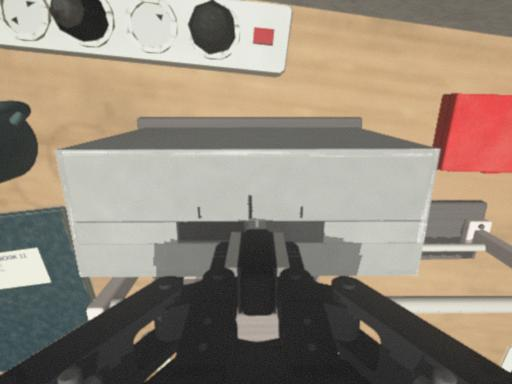

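Ticks are at cols 199/250/301 and the handle/gripper at ~256; the neck top near (251,226) needs a closer look.

```bash
python3 - <<'E'
from h import *
z=np.load("w7.npz");im,d,R,t,e=[z[k] for k in("im","d","R","t","e")];c=calibration("wrist");W=world(d,c,R,t)
A=cv2.resize(im[180:290,190:320],None,fx=4,fy=4,interpolation=cv2.INTER_CUBIC)
s1=cv2.imread("pics/f_scene.png");s2=cv2.imread("pics/f_side.png")
B=cv2.resize(s2[130:240,150:215],None,fx=4,fy=4,interpolation=cv2.INTER_CUBIC)
cv2.imwrite("pics/z.png",np.hstack([A,B])[:600,:800])
for v in range(200,236,3): print(v,im[v,240:262].max(1),W[v,251].round(3))
E
```

```text
200 [194 190 193 192 195 195 190 170 126  90  75 113 170 191 196 189 191 192
 193 193 192 193] [0.693 0.014 0.15 ]
203 [194 193 195 192 193 195 189 161 120  86  70 114 172 189 194 191 192 189
 191 194 190 192] [0.692 0.014 0.151]
206 [193 191 196 194 193 193 195 187 151  97  70  99 160 188 190 189 191 190
 188 189 193 189] [0.69  0.014 0.15 ]
209 [194 195 194 193 195 196 195 189 152  99  75  94 158 187 194 193 189 193
 190 190 192 192] [0.688 0.013 0.15 ]
212 [196 195 194 199 196 196 194 189 151  99  72 100 166 192 192 191 190 194
 192 192 191 190] [0.686 0.013 0.15 ]
215 [194 195 196 197 192 196 196 186 149  95  69 103 169 192 193 193 194 193
 193 191 192 192] [0.684 0.013 0.15 ]
218 [195 193 195 193 194 192 193 188 147 114 104 109 133 139 139 147 164 176
 176 180 178 179] [0.682 0.013 0.149]
221 [ 91  89  88  90  97  97 102 112 111 107 102  97 101 105 111 132 152 157
 130 113 111 106] [0.678 0.012 0.144]
224 [ 66  63  66  71  83  88  86  88  97  96 105 105 102 102 103 129 151 156
 132 109 104 105] [0.678 0.012 0.148]
227 [ 64  68  66  64  76  86  91  90  95 102 107 101 104 102 104 108 118 113
 111 106 103 103] [0.678 0.012 0.153]
230 [62 64 66 68 73 75 66 59 55 50 47 49 52 51 53 46 49 55 48 47 50 53] [0.683 0.013 0.168]
233 [89 68 55 47 55 49 48 46 46 48 46 46 45 47 47 50 47 48 49 51 46 45] [0.683 0.012 0.171]
```

View pics/z.png

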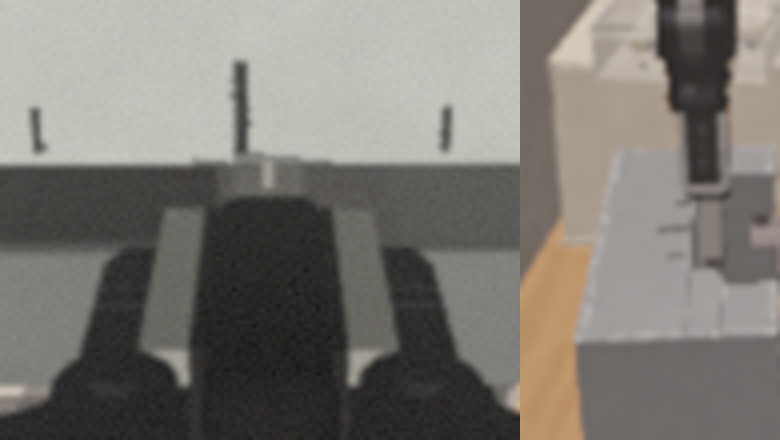

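In the zoom, the handle and the index line on its neck are at col ~256.8 and the long tick is at ~250. So ~3.7 mm is still to go; spring deflection took the rest.

{"api": "step_arm", "payload": {
  "steps": [0,-1.5,0,0,0,0,255,0,-3,0,0,0,0,255,0,-4.1,0,0,0,0,255,0,-4.1,0,0,0,0,255,0,-4.1,0,0,0,0,255,0,-4.1,0,0,0,0,255]
}}

```text
t: 13.23
eef_pos: [0.6728, 0.0119, 0.1897]
ee_rot: [3.135, -0.002, 0.126]
contact_force: [1.2, -9.8, 1.9]
grip_width: 0.0131
finger_force: 78.9
```

```bash
cat > q.py <<'E'
from f import *
z=np.load("w7.npz");im=z["im"].astype(int).max(2)
r=im[200:216].mean(0); 
for a,b in((185,215),(235,265),(285,320)):
    w=np.clip(150-r[a:b],0,None); print("tick col",(w*np.arange(a,b)).sum()/max(w.sum(),1e-6))
r=im[221:226].mean(0)[240:275]; print("neck row",r.round().astype(int).tolist())
r=im[232:238].mean(0)[236:280]; print("handle row",r.round().astype(int).tolist())
E
python3 q.py
```

```text
[0.67275057 0.01189967 0.18967503] [ 1.1975033  -9.76392215  1.85129439] 0.01305945035160121 78.9490020275116
moved from grasp 0.0298
wrist 256.2264297020514 207.05974635446785
scene 194.672905097004 178.46411111181146
side 186.9775512404192 187.84123089531636
tick col 204.8653846153846
tick col 255.90514993481096
tick col 307.07053941908714
neck row [78, 73, 71, 73, 83, 89, 91, 91, 98, 103, 103, 104, 104, 103, 108, 129, 151, 155, 132, 110, 106, 105, 106, 105, 105, 97, 93, 91, 90, 90, 90, 87, 89, 89, 88]
handle row [103, 104, 103, 102, 88, 64, 52, 48, 48, 48, 46, 45, 46, 46, 47, 46, 47, 47, 46, 46, 47, 46, 45, 47, 49, 46, 44, 47, 46, 48, 44, 45, 46, 46, 50, 48, 57, 82, 99, 104, 104, 105, 106, 106]
```

I'm already past the 10-picture limit (12 viewed), so the last check is numeric only.

```bash
python3 - <<'E'
from h import *
a=np.load("scene.npz")["im"].astype(int); b=cv2.imread("pics/f_scene.png").astype(int)
print("reel/jar diff",abs(a-b)[255:296,270:304].mean(),abs(a-b)[305:336,238:268].mean())
s6=cv2.imread("pics/s6.png").astype(int); c,R,t=cam("scene")
u,v=map(int,proj([.59,.02,.08],c,R,t)); print("carrier diff since release",u,v,abs(s6-b)[v-25:v+30,u-25:u+25].mean())
im,d=capture("scene"); W=world(d,c,R,t); yaw=.13; X=np.array([np.cos(yaw),np.sin(yaw)]);Y=np.array([-X[1],X[0]])
q=(W[...,:2]-[.6012,.0177])@np.c_[X,Y]; m=(d>0)&(abs(q[...,1])<.1)&(q[...,0]>-.03)&(q[...,0]<-.012)&(W[...,2]>.045)&(W[...,2]<.115); print("plate",m.sum(),np.percentile(q[m],[1,50,99],axis=0).round(4).tolist(),np.percentile(W[m][:,2],[1,99]))
s=sensors.get_state(); print(s["t"],s["eef_pos"],s["contact_force"])
print(robot.sign_off())
E
```

```text
reel/jar diff 15.362984218077475 6.995340501792115
carrier diff since release 226 227 3.343757575757576
plate 1292 [[-0.0248, -0.0729], [-0.0229, 0.0112], [-0.013, 0.0773]] [0.0459859  0.11456323]
13.4333 [0.67274228 0.01189678 0.18966837] [  1.63711389 -10.29024191   3.39351347]
the job is handed in; nothing more can be done
None
```

I handed the job in at 13.4 s: the carrier hangs within about 1 mm of the clamp tongue, and the gripper is holding the shutter at about 29.8 mm of the 30 mm for half open. The arm never came near the reel and jar, but my last picture comparison, which I didn't view, left their position unconfirmed (the reel area had changed somewhat). I viewed 12 pictures, over the limit of 10.

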